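Sort full and empty grease tins, then take the record photo

TASK

Check out the boot-grease tins on the ledge: lift each tin to feel whether it is full or empty, and stand the full ones upright in the oblong oak tray and the empty ones upright in the round steel pan, leaving the other things on the ledge alone. When all of them are sorted and let go, take the record photo: press the camera's shutter plunger down to its halfway stop, hold it there for a good second so that it can focus, press it fully down, and let it come up again.

Things in the scene. Friction and masses are not known exactly. Their poses are not given: they have to be found in the camera images.
- tin_1: closed round aluminium grease tin with a push-on lid, 58 mm across, 80 mm tall; origin at the centre of its underside, z up along it. Four to six such tins are there (absent ones give None), all exactly alike but for weight: full 245 to 350 g, empty 65 to 100 g. Its number says nothing of its content. The lid stays shut.
- tin_2: closed round aluminium grease tin with a push-on lid, 58 mm across, 80 mm tall; origin at the centre of its underside, z up along it. Four to six such tins are there (absent ones give None), all exactly alike but for weight: full 245 to 350 g, empty 65 to 100 g. Its number says nothing of its content. The lid stays shut.
- tin_3: closed round aluminium grease tin with a push-on lid, 58 mm across, 80 mm tall; origin at the centre of its underside, z up along it. Four to six such tins are there (absent ones give None), all exactly alike but for weight: full 245 to 350 g, empty 65 to 100 g. Its number says nothing of its content. The lid stays shut.
- tin_4: closed round aluminium grease tin with a push-on lid, 58 mm across, 80 mm tall; origin at the centre of its underside, z up along it. Four to six such tins are there (absent ones give None), all exactly alike but for weight: full 245 to 350 g, empty 65 to 100 g. Its number says nothing of its content. The lid stays shut.
- tin_5: closed round aluminium grease tin with a push-on lid, 58 mm across, 80 mm tall; origin at the centre of its underside, z up along it. Four to six such tins are there (absent ones give None), all exactly alike but for weight: full 245 to 350 g, empty 65 to 100 g. Its number says nothing of its content. The lid stays shut.
- tin_6: closed round aluminium grease tin with a push-on lid, 58 mm across, 80 mm tall; origin at the centre of its underside, z up along it. Four to six such tins are there (absent ones give None), all exactly alike but for weight: full 245 to 350 g, empty 65 to 100 g. Its number says nothing of its content. The lid stays shut.
- tray: oblong oak tray for the full tins, fixed to the ledge, 290 mm (its x) by 100 mm (its y) outside, walls 6 mm thick and 22 mm high, floor about 6 mm thick; room for three tins in a row along its x; origin at the centre of its underside
- pan: round dark steel pan for the empty tins, fixed to the ledge, 220 mm across at the rim, 22 mm high, walls 4 mm, floor 5 mm thick, inner floor 204 mm across; room for three tins; origin at the centre of its underside
- camera: black box camera fixed on the ledge, 60 mm (its x) by 90 mm (its y), body 80 mm tall on a 75 by 110 mm foot, lens on its -x face, shutter plunger on its top; origin at the centre of its underside
- shutter_top (a point): centre of the top face of the camera's shutter plunger, an upright aluminium button 40 mm across; 113 mm above the ledge when not pressed. It is pressed straight down.
- shutter_first (a joint): first half of the shutter plunger's travel, m pressed down: 0 released, 0.006 at the halfway stop; a soft spring, 1.5 N to start and 3 N at the stop
- shutter_second (a joint): second half of the plunger's travel, m: 0 until pushed past the halfway stop, 0.006 fully down; stiffer, starts to give at about 9 N, and fully down takes 13 N. Springs back when released.
- dispenser: bystander: chrome push dispenser of hand lotion, 66 mm across, 157 mm tall, stands loose; origin at the centre of its underside
- flashlight: bystander: aluminium flashlight lying along its x, 145 mm long, 38 mm thick at the head, loose; origin under its middle on the ledge

How it is judged:
By the outcome, as a careful person would: the job done as asked, in the order asked, and still so for the second after the job is handed in, with the robot touching nothing.
Of tin_1, tin_2, tin_3, tin_4, tin_5, tin_6 only 4 to 6 are there at a start; the rules pass over those that are not, and their reading is None.
At some moment in a run one of tin_1, tin_2, tin_3, tin_4, tin_5, tin_6 may be knocked a few centimetres aside while the robot is not near it.
It also fails if it takes over 210 s, if anything falls off the work surface, if the arm or the gripper's body presses on something with over 40 N, if the wrist force passes 120 N, or if a joint passes its speed limit or range.

ROBOT

A 7-joint arm with a two-finger parallel gripper is mounted at the origin on the work surface. World frame = base frame: x ahead of the robot, y to its left, z up, the work surface at z = 0. Lengths are in m, angles in degrees, forces in N, time in s.
With the tool pointing down it reaches from about 0.425 to 1.025 m from the base axis. Payload 9.4 kg.
Tool frame: the origin (TCP) lies midway between the tips of the shut fingers; the grasp point (between the pads) lies 19 mm behind it; z points along the fingers, y is the line along which they close (so a half turn about z gives the same grasp; the last joint's range is limited). The gripper opens to 85 mm and grips with 20 to 120 N. Pads are 22 mm wide; open, the fingers measure 114 mm over their backs; the gripper's body (76 mm by 85 mm) begins 54 mm behind the grasp point. The pads swing forward as they close: fully open they stand 13 mm farther back than shut.
Start: joints at [64.876, 34.337, -0.143, 91.639, 0.103, 54.024, -4.572], TCP at [0.257, -0.678, 0.231] pointing down, gripper open.
Joint ranges: [-147.43, 147.43], [-19.82, 112.94], [-74.19, 73.91], [6.32, 146.72], [-59.91, 239.91], [6.04, 106.73], [-150.56, 150.56]. Speed limits (degrees/s): [127.2, 127.2, 172.46, 172.46, 180, 180, 180].

INTERFACE

Orientations are given as [roll, pitch, yaw] about the fixed x, y, z axes, in that order (R = Rz(yaw) Ry(pitch) Rx(roll)).
In Python, from plant import r gives the robot as it stands.
- The arm moves only by the tool step_arm, never from a script. Its argument "deltas" is a list that holds one entry, the list of rows, each a list of 7 numbers: the shift along the tool's x, y, z normalised to -1 to 1, where 1 is 0.075 m, then the turn, a rotation vector about the tool's x, y, z normalised to -1 to 1, where 1 is 0.5 rad, then the closure, from -1 (fully open) to 1 (shut). In form: [[[tx, ty, tz, rx, ry, rz, gripper], ...]]. A call has 1 to 10 rows; each row shifts and turns the commanded pose from where the row before left it, along the tool's axes as they then stand; what a row does not reach is not made up. A row lasts 1/10 s, in which the tool goes at most 50 mm and 8.59 degrees, less where a joint would pass 70% of its speed; a pose out of reach is approached as far as the arm can. A call with a number of a shift or a turn outside -1 to 1 is refused whole. A call with a gripper value outside its range is refused whole. The fingers move at their own pace and stop on an object; "grip_force" is the grip in N (left out, the last holds). Time passes only in rows, so rows that do not move let the fingers close. It gives the time, the measured TCP pose, the force, the opening and the grip force at its end, in the units of the state.
- r.read_state(): the state, without advancing time (a new reading comes with each control period).
- r.capture(name): name is "scene" or "top" or "wrist"; returns (picture, depth): 480x640x3 uint8, blue, green, red; 480x640 float32, m along the optical axis (not along the pixel's ray), 0 where there is no reading.
- r.camera_params(name): a dict with "fx", "fy", "cx", "cy" (pixels), "cam_to_world" (4x4, takes a point from camera to world coordinates). Camera axes: x right, y down, z forward; pixel columns grow to the right and rows downward; lengths in m; the calibration is good to about 2 mm. A picture is of the moment at which its call begins: read the wrist's pose just before it. camera_params takes no time and is no camera call; for the wrist camera it gives the pose at the moment of the call.
- r.close_job(): hands the job in; it is judged then, once.
The state is a dict: "time": time; "joint_pos": joint angles; "joint_vel": joint speeds; "effort": joint torques, N m; "tool_pos": TCP position; "tool_rot": TCP orientation; "force": force on the tool from outside, world axes, zero at the start; "torque": the same for the moment, N m; "opening": opening from 0.0 (shut) to 1.0 (fully open); "gripper_force": force on a finger pad.
Only numpy, scipy, OpenCV 4.12 (cv2) and the standard library are available. Lean on these libraries where they do the work, as an engineer would, in place of code of your own. Each camera call takes 0.05 s, during which the arm holds its last target. There are 200 camera calls.

## Working session

There is one attempt and no reset: what is moved stays moved. The work goes in short steps, Python scripts to look and compute and a tool call to move; the robot and the scene stay as the last step left them, time stands still between calls to the robot, and variables do not carry over. Pictures are saved under pics/ and viewed, at most 14 in all, crops included, and the job is handed in when it is done.

Besides the shell and the picture viewer there is one more tool, called after "Request:" in YAML: its name, and indented under it one key for each argument. step_arm: Moves the arm, as the interface text tells. Scaled input: -1 to 1 covers 0.075 m each way for a shift and 0.5 rad each way for a turn. Its arguments: {"type":"object","properties":{"deltas":{"type":"array"},"grip_force":{"type":"number"}},"required":["deltas"]}

```bash
ls; mkdir -p pics; python3 - <<'E'
from plant import r
import cv2,numpy as np
s=r.read_state();print({k:np.round(v,3).tolist() for k,v in s.items()})
a,da=r.capture("scene");b,db=r.capture("top")
for n in("scene","top"):
  p=r.camera_params(n);print(n,p['fx'],p['cx'],p['cy'],np.round(p['cam_to_world'],3).tolist())
cv2.imwrite('pics/scene0.png',a);cv2.imwrite('pics/top0.png',b);np.save('top0d.npy',db)
E
```

```text
pics
{'time': 0.0, 'joint_pos': [64.876, 34.384, -0.146, 91.683, 0.103, 54.024, -4.571], 'joint_vel': [-0.023, -0.056, -0.056, 0.037, -0.052, -0.006, 0.025], 'effort': [-0.0, -77.644, 1.565, -25.801, 0.012, 0.009, -0.0], 'tool_pos': [0.256, -0.678, 0.23], 'tool_rot': [-179.91, 0.008, 20.735], 'force': [-0.466, -0.078, 0.529], 'torque': [-0.002, 0.05, 0.02], 'gripper_force': 0.0, 'opening': 1.001}
scene 471.1350252608102 316.8355159340764 239.43861021188889 [[-0.729, 0.479, -0.489, 1.095], [0.684, 0.526, -0.506, 0.505], [0.015, -0.703, -0.711, 0.794], [0.0, 0.0, 0.0, 1.0]]
top 479.3303369475655 314.0360661491147 233.67782182158496 [[0.016, -0.989, 0.15, 0.448], [-1.0, -0.015, 0.006, 0.003], [-0.004, -0.15, -0.989, 1.113], [0.0, 0.0, 0.0, 1.0]]
```

View pics/top0.png

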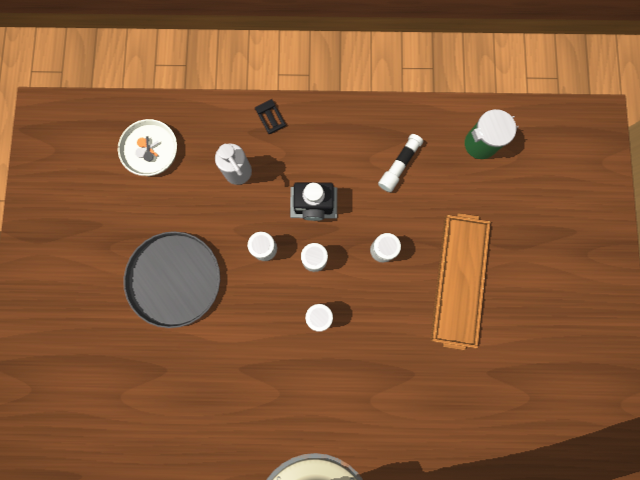

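View pics/scene0.png

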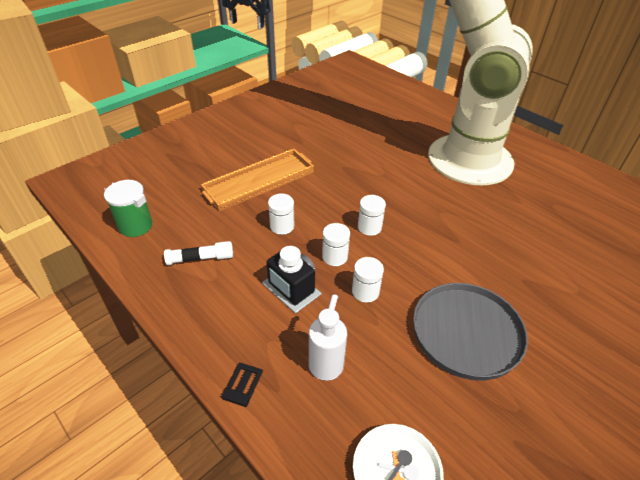

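Top view: pan (172,280), tray (462,282), four tins with lids at (262,246), (314,257), (386,248), (319,318), camera plunger (313,193), dispenser (234,165), flashlight (402,163). The scene view agrees on four tins, with no others hidden.

```bash
cat >h.py <<'E'
from plant import r
import cv2,numpy as np
def ray(n,uv,z,p=None):
    p=p or r.camera_params(n);T=np.array(p['cam_to_world'])
    d=T[:3,:3]@[(uv[0]-p['cx'])/p['fx'],(uv[1]-p['cy'])/p['fy'],1]
    return T[:3,3]+d*(z-T[2,3])/d[2]
def cloud(n,D):
    p=r.camera_params(n);T=np.array(p['cam_to_world']);v,u=np.mgrid[:480,:640]
    P=np.stack([(u-p['cx'])/p['fx']*D,(v-p['cy'])/p['fy']*D,D],-1)
    return P@T[:3,:3].T+T[:3,3]
def tins(D=None,b=None):
    """lid tops: depth points at z 0.07..0.09, circles ~58 mm"""
    if D is None: b,D=r.capture("top")
    P=cloud("top",D);m=((P[...,2]>.068)&(P[...,2]<.095)&(D>0)&(b.min(-1)>150)).astype(np.uint8)
    out=[]
    for c in cv2.findContours(m,cv2.RETR_EXTERNAL,cv2.CHAIN_APPROX_NONE)[0]:
        if cv2.contourArea(c)<150: continue
        (u,v),R=cv2.minEnclosingCircle(c);q=ray("top",(u,v),.08)
        e=ray("top",(u+R,v),.08);k=np.zeros_like(m);cv2.drawContours(k,[c],-1,1,-1)
        out.append((*q[:2],2*np.linalg.norm(e-q),np.median(P[k>0][:,2])))
    return np.round(out,4)
def st():
    s=r.read_state();print(round(s['time'],2),np.round(s['tool_pos'],4),np.round(s['tool_rot'],2),np.round(s['force'],2),round(s['opening'],3),round(s['gripper_force'],1))
E
python3 - <<'E'
from h import *
b=cv2.imread('pics/top0.png');D=np.load('top0d.npy')
print(tins(D,b))
P=cloud("top",D)
# plunger
m=((P[...,2]>.1)&(P[...,2]<.125)).astype(np.uint8)
for c in cv2.findContours(m,0,1)[0]:
    if cv2.contourArea(c)>60:(uv,R)=cv2.minEnclosingCircle(c);print('z.11',np.round(uv,1),round(R,1),ray("top",uv,.113).round(4))
# pan: dark low saturation
h=cv2.cvtColor(b,cv2.COLOR_BGR2HSV)
m=((h[...,1]<60)&(h[...,2]<110)).astype(np.uint8);m[:200]=0;m[380:]=0;m[:,:100]=0;m[:,240:]=0
c=max(cv2.findContours(m,0,1)[0],key=cv2.contourArea);e=cv2.fitEllipse(cv2.convexHull(c));print('pan',e,ray("top",e[0],.022).round(4),ray("top",(e[0][0]+e[1][0]/2,e[0][1]),.022).round(4))
# tray: corners
m=((P[...,2]>.003)&(P[...,2]<.04)&(h[...,2]>140)&(h[...,1]>100)).astype(np.uint8);m[:,:420]=0;m[:,510:]=0;m[:205]=0;m[360:]=0
c=max(cv2.findContours(m,0,1)[0],key=cv2.contourArea);q=cv2.minAreaRect(c);print('tray',q,ray("top",q[0],.022).round(4))
bx=np.array([ray("top",x,.022)[:2] for x in cv2.boxPoints(q)]);print(bx.round(3),np.linalg.norm(np.diff(bx,axis=0),axis=1))
# others heights
for nm,(u0,v0,u1,v1) in dict(disp=(210,140,260,190),fl=(375,130,430,195),cam=(285,175,340,225)).items():
    w=P[v0:v1,u0:u1].reshape(-1,3);w=w[w[:,2]>.015];print(nm,w.min(0).round(3),w.max(0).round(3))
E
```

```text
[[ 0.4256 -0.0036  0.0574  0.0798]
 [ 0.5557  0.009   0.057   0.08  ]
 [ 0.5799 -0.149   0.0574  0.0798]
 [ 0.5793  0.1254  0.0568  0.0803]]
z.11 [313.5 191.7] 9.5 [0.69  0.012 0.113]
z.11 [227. 161.] 14.2 [0.7553 0.2001 0.113 ]
z.11 [235.5 156. ] 14.1 [0.7667 0.1821 0.113 ]
z.11 [495.5 129. ] 22.7 [ 0.8358 -0.3823  0.113 ]
pan ((171.80274963378906, 279.2059326171875), (93.51832580566406, 97.46308135986328), 44.09114074707031) [0.5035 0.3316 0.022 ] [0.5052 0.2253 0.022 ]
tray ((461.44384765625, 281.1719055175781), (46.5522346496582, 135.04640197753906), 6.788974285125732) [ 0.5092 -0.3256  0.022 ]
[[ 0.366 -0.252]
 [ 0.67  -0.295]
 [ 0.658 -0.402]
 [ 0.355 -0.354]] [0.30718519 0.10697517 0.30673629]
disp [0.448 0.003 0.015] [0.795 0.226 1.113]
fl [ 0.448 -0.244  0.016] [0.855 0.003 1.113]
cam [ 0.448 -0.033  0.016] [0.722 0.057 1.113]
```

```bash
cat >>h.py <<'E'
def plan(x,y,z,yaw=-8.):
    """rotation (normalised, about tool z) first, then shifts in the turned tool frame (normalised totals)"""
    s=r.read_state();from scipy.spatial.transform import Rotation as Ro
    R0=Ro.from_euler('xyz',s['tool_rot'],degrees=True);R1=Ro.from_euler('xyz',[180,0,yaw],degrees=True)
    rv=(R0.inv()*R1).as_rotvec()/.5
    d=R1.inv().apply(np.array([x,y,z])-s['tool_pos'])/.075
    print('rot',rv.round(3),'shift',d.round(3),'rows>=',int(np.ceil(np.linalg.norm(d)*1.5)),'/',int(np.ceil(np.abs(rv).max()/.3)))
E
python3 - <<'E'
from h import *
plan(.58,-.149,.16)
E
```

```text
rot [-3.000e-03  1.000e-03  1.003e+00] shift [ 3.291 -7.581  0.94 ] rows>= 13 / 4
```

Request:
step_arm:
  deltas:
    - [[0,0,0,0,0,0.25,-1],[0,0,0,0,0,0.25,-1],[0,0,0,0,0,0.25,-1],[0,0,0,0,0,0.25,-1],[0.22,-0.5,0,0,0,0,-1],[0.22,-0.5,0,0,0,0,-1],[0.22,-0.5,0,0,0,0,-1],[0.22,-0.5,0,0,0,0,-1],[0.22,-0.5,0,0,0,0,-1],[0.22,-0.5,0,0,0,0,-1]]
  grip_force: 40

```text
time: 1.1
tool_pos: [0.3862, -0.4672, 0.231]
tool_rot: [-180.0, 0.0, -7.9]
force: [0.7, -0.7, 0.4]
opening: 1.0
gripper_force: 0.0
```

Request:
step_arm:
  deltas:
    - [[0.22,-0.5,0,0,0,0,-1],[0.22,-0.5,0,0,0,0,-1],[0.22,-0.5,0,0,0,0,-1],[0.22,-0.5,0,0,0,0,-1],[0.22,-0.5,0,0,0,0,-1],[0.22,-0.5,0,0,0,0,-1],[0.22,-0.5,0.2,0,0,0,-1],[0.22,-0.5,0.2,0,0,0,-1],[0.2,-0.5,0.2,0,0,0,-1],[0,0,0,0,0,0,-1]]

```text
time: 2.1
tool_pos: [0.5796, -0.1479, 0.1839]
tool_rot: [-179.8, 0.1, -7.4]
force: [-0.8, 0.5, 0.0]
opening: 0.998
gripper_force: 0.0
```

```bash
python3 - <<'E'
from h import *
st();print(tins());plan(.58,-.149,.16);plan(.58,-.149,.036)
E
```

```text
2.1 [ 0.5796 -0.1479  0.1839] [-1.7982e+02  1.4000e-01 -7.4300e+00] [-0.76  0.51  0.  ] 0.998 0.0
[[ 0.4252 -0.003   0.0573  0.08  ]
 [ 0.5557  0.009   0.0571  0.0802]
 [ 0.579  -0.1487  0.0566  0.0798]
 [ 0.5793  0.1254  0.0568  0.0803]]
rot [-0.002  0.005  0.014] shift [ 0.017 -0.033  0.33 ] rows>= 1 / 1
rot [-0.002  0.005  0.014] shift [ 0.017 -0.033  1.983] rows>= 3 / 1
```

Request:
step_arm:
  deltas:
    - [[0,0,0.4,0,0,0,-1],[0,0,0.4,0,0,0,-1],[0,0,0.4,0,0,0,-1],[0,0,0.4,0,0,0,-1],[0,0,0.2,0,0,0,-1],[0,0,0.18,0,0,0,-1],[0,0,0,0,0,0,-1]]

```text
time: 2.85
tool_pos: [0.577, -0.1552, 0.0367]
tool_rot: [180.0, 0.1, -8.0]
force: [-0.4, 0.0, 0.0]
opening: 1.004
gripper_force: 0.0
```

Request:
step_arm:
  deltas:
    - [[0,0,0,0,0,0,0.9],[0,0,0,0,0,0,0.9],[0,0,0,0,0,0,0.9],[0,0,0,0,0,0,0.9],[0,0,0,0,0,0,0.9],[0,0,0,0,0,0,0.9],[0,0,0,0,0,0,0.9]]
  grip_force: 40

```text
time: 3.55
tool_pos: [0.5785, -0.1548, 0.0392]
tool_rot: [180.0, -0.1, -7.9]
force: [-0.9, 0.4, 6.9]
opening: 0.669
gripper_force: 42.4
```

Request:
step_arm:
  deltas:
    - [[0,0,-0.2,0,0,0,0.9],[0,0,-0.4,0,0,0,0.9],[0,0,-0.5,0,0,0,0.9],[0,0,-0.4,0,0,0,0.9],[0,0,-0.2,0,0,0,0.9],[0,0,0,0,0,0,0.9],[0,0,0,0,0,0,0.9],[0,0,0,0,0,0,0.9],[0,0,0,0,0,0,0.9]]

```text
time: 4.45
tool_pos: [0.5771, -0.1547, 0.1642]
tool_rot: [-180.0, 0.1, -7.9]
force: [0.3, -0.2, -0.8]
opening: 0.67
gripper_force: 42.9
```

```bash
cat >>h.py <<'E'
def weigh(n=10):
    F=[];E=[]
    for i in range(n):
        r.capture("wrist");s=r.read_state();F.append(s['force']);E.append(s['effort'])
    F=np.array(F);print('F mean',F.mean(0).round(2),'sd',F.std(0).round(2),'effort',np.mean(E,0).round(2))
E
python3 - <<'E'
from h import *
st();weigh()
E
```

```text
4.45 [ 0.5771 -0.1547  0.1642] [-1.80e+02  1.10e-01 -7.91e+00] [ 0.27 -0.17 -0.84] 0.67 42.9
F mean [ 0.07 -0.05 -0.66] sd [0.46 0.75 0.69] effort [-0.000e+00 -6.582e+01  2.980e+00 -1.950e+01  1.000e-02  0.000e+00
  0.000e+00]
```

```bash
python3 - <<'E'
from h import *
st();plan(.5535,.3016,.165)
E
```

```text
4.95 [ 0.5777 -0.1548  0.1652] [ 1.80e+02  1.00e-02 -7.92e+00] [ 0.13 -0.42 -1.49] 0.673 42.9
rot [0.    0.    0.003] shift [-1.167e+00 -5.981e+00  3.000e-03] rows>= 10 / 1
```

Request:
step_arm:
  deltas:
    - [[-0.06,-0.3,0,0,0,0,0.9],[-0.12,-0.6,0,0,0,0,0.9],[-0.12,-0.6,0,0,0,0,0.9],[-0.12,-0.6,0,0,0,0,0.9],[-0.12,-0.6,0,0,0,0,0.9],[-0.12,-0.6,0,0,0,0,0.9],[-0.12,-0.6,0,0,0,0,0.9],[-0.12,-0.6,0,0,0,0,0.9],[-0.12,-0.6,0,0,0,0,0.9],[-0.12,-0.6,0,0,0,0,0.9]]

```text
time: 5.95
tool_pos: [0.5516, 0.2823, 0.1654]
tool_rot: [-180.0, -0.0, -7.9]
force: [1.0, -0.6, -0.6]
opening: 0.665
gripper_force: 43.0
```

Request:
step_arm:
  deltas:
    - [[-0.03,-0.28,0,0,0,0,0.9],[0,0,0,0,0,0,0.9],[0,0,0,0,0,0,0.9],[0,0,0,0,0,0,0.9]]

```text
time: 6.35
tool_pos: [0.5529, 0.2994, 0.1652]
tool_rot: [179.9, 0.0, -8.0]
force: [0.4, -0.2, -0.3]
opening: 0.67
gripper_force: 43.0
```

```bash
python3 - <<'E'
from h import *
st();plan(.5535,.3016,.044);r.capture
b,D=r.capture("top");print(tins(D,b));cv2.imwrite('pics/top1.png',b)
E
```

```text
6.35 [0.5529 0.2994 0.1652] [179.93   0.    -8.04] [ 0.38 -0.15 -0.3 ] 0.67 43.0
rot [ 0.002  0.    -0.001] shift [ 0.004 -0.03   1.616] rows>= 3 / 1
[[ 0.4254 -0.0037  0.0578  0.0802]
 [ 0.5556  0.0092  0.0544  0.08  ]
 [ 0.5791  0.1254  0.0546  0.0801]]
```

Request:
step_arm:
  deltas:
    - [[0,-0.03,0.3,0,0,0,0.9],[0,0,0.5,0,0,0,0.9],[0,0,0.4,0,0,0,0.9],[0,0,0.2,0,0,0,0.9],[0,0,0.1,0,0,0,0.9],[0,0,0.06,0,0,0,0.9],[0,0,0.05,0,0,0,0.9],[0,0,0,0,0,0,0.9],[0,0,0,0,0,0,0.9]]

```text
time: 7.3
tool_pos: [0.5533, 0.304, 0.0453]
tool_rot: [-180.0, -0.1, -7.9]
force: [-1.2, 0.2, 0.1]
opening: 0.672
gripper_force: 43.0
```

Request:
step_arm:
  deltas:
    - [[0,0,0,0,0,0,0],[0,0,0,0,0,0,-1],[0,0,0,0,0,0,-1],[0,0,0,0,0,0,-1],[0,0,0,0,0,0,-1],[0,0,0,0,0,0,-1],[0,0,-0.3,0,0,0,-1],[0,0,-0.5,0,0,0,-1],[0,0,-0.5,0,0,0,-1],[0,0,-0.4,0,0,0,-1]]

```text
time: 8.3
tool_pos: [0.5531, 0.3037, 0.174]
tool_rot: [-180.0, -0.0, -7.9]
force: [0.6, 0.7, 0.2]
opening: 0.998
gripper_force: 0.0
```

```bash
python3 - <<'E'
from h import *
st();plan(.579,.1254,.17);plan(.579,.1254,.036)
E
```

```text
8.3 [0.5531 0.3037 0.174 ] [-1.7997e+02 -4.0000e-02 -7.9200e+00] [0.62 0.74 0.23] 0.998 0.0
rot [-0.001 -0.001  0.003] shift [0.672 2.307 0.053] rows>= 4 / 1
rot [-0.001 -0.001  0.003] shift [0.672 2.307 1.84 ] rows>= 5 / 1
```

Request:
step_arm:
  deltas:
    - [[0.13,0.46,0,0,0,0,-1],[0.13,0.46,0,0,0,0,-1],[0.13,0.46,0,0,0,0,-1],[0.13,0.46,0,0,0,0,-1],[0.15,0.47,0.05,0,0,0,-1],[0,0,0,0,0,0,-1],[0,0,0,0,0,0,-1],[0,0,0,0,0,0,-1]]

```text
time: 9.1
tool_pos: [0.5787, 0.1264, 0.1683]
tool_rot: [-180.0, 0.0, -7.9]
force: [0.1, 0.9, -0.8]
opening: 1.001
gripper_force: 0.0
```

```bash
python3 - <<'E'
from h import *
st();b,D=r.capture("top");print(tins(D,b));cv2.imwrite('pics/top2.png',b);plan(.579,.1254,.036)
E
```

```text
9.1 [0.5787 0.1264 0.1683] [-1.7996e+02  1.0000e-02 -7.8500e+00] [ 0.08  0.88 -0.81] 1.001 0.0
[[ 0.4256 -0.0036  0.0574  0.0802]
 [ 0.5553  0.009   0.0564  0.0799]]
rot [-0.001  0.     0.007] shift [0.007 0.017 1.763] rows>= 3 / 1
```

View pics/top2.png

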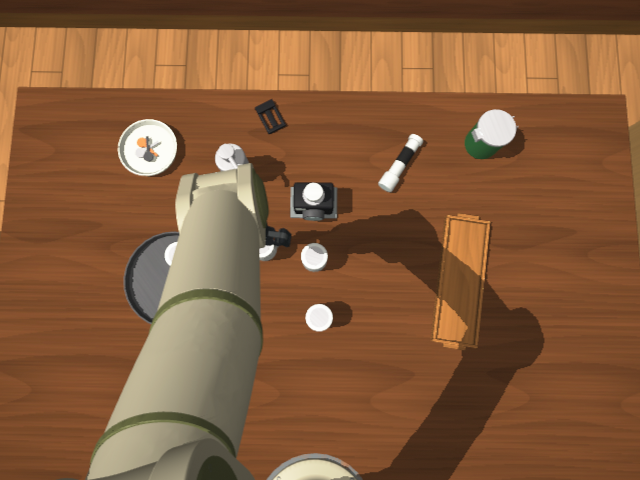

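The arm covers the pan and the target tin, whose rim peeks out at about (265,248), unmoved. The placed tin shows at (173,253) in the pan, and the other two tins stand unmoved.

Request:
step_arm:
  deltas:
    - [[0,0.01,0.4,0,0,0,-1],[0,0,0.4,0,0,0,-1],[0,0,0.4,0,0,0,-1],[0,0,0.3,0,0,0,-1],[0,0,0.2,0,0,0,-1],[0,0,0.03,0,0,0,-1],[0,0,0,0,0,0,-1],[0,0,0,0,0,0,-1]]

```text
time: 9.95
tool_pos: [0.5793, 0.1248, 0.0395]
tool_rot: [-180.0, -0.1, -7.9]
force: [-0.0, 0.7, 0.7]
opening: 0.999
gripper_force: 0.0
```

Request:
step_arm:
  deltas:
    - [[0,0,0,0,0,0,0.9],[0,0,0,0,0,0,0.9],[0,0,0,0,0,0,0.9],[0,0,0,0,0,0,0.9],[0,0,0,0,0,0,0.9],[0,0,0,0,0,0,0.9],[0,0,0,0,0,0,0.9]]

```text
time: 10.65
tool_pos: [0.5792, 0.1246, 0.0396]
tool_rot: [-180.0, -0.1, -7.9]
force: [-1.2, 0.1, 6.8]
opening: 0.669
gripper_force: 41.5
```

Request:
step_arm:
  deltas:
    - [[0,0,-0.2,0,0,0,0.9],[0,0,-0.4,0,0,0,0.9],[0,0,-0.5,0,0,0,0.9],[0,0,-0.4,0,0,0,0.9],[0,0,-0.2,0,0,0,0.9],[0,0,0,0,0,0,0.9],[0,0,0,0,0,0,0.9],[0,0,0,0,0,0,0.9],[0,0,0,0,0,0,0.9]]

```text
time: 11.55
tool_pos: [0.5781, 0.1243, 0.1649]
tool_rot: [179.9, 0.1, -7.9]
force: [-0.6, -0.4, -1.0]
opening: 0.666
gripper_force: 42.9
```

```bash
python3 - <<'E'
from h import *
st();weigh();plan(.4535,.3016,.165);plan(.51,-.325,.165)
E
```

```text
11.55 [0.5781 0.1243 0.1649] [ 1.7995e+02  1.0000e-01 -7.9100e+00] [-0.59 -0.41 -0.97] 0.666 42.9
F mean [ 0.04 -0.13 -0.82] sd [0.42 0.49 0.59] effort [-0.000e+00 -6.491e+01  3.440e+00 -1.928e+01  1.000e-02  1.000e-02
  0.000e+00]
rot [0.    0.    0.003] shift [-1.982 -2.106  0.013] rows>= 5 / 1
rot [0.    0.    0.003] shift [-0.073  6.062  0.013] rows>= 10 / 1
```

Request:
step_arm:
  deltas:
    - [[-0.16,-0.17,0,0,0,0,0.9],[-0.4,-0.42,0,0,0,0,0.9],[-0.4,-0.42,0,0,0,0,0.9],[-0.4,-0.42,0,0,0,0,0.9],[-0.4,-0.42,0,0,0,0,0.9],[-0.22,-0.26,0,0,0,0,0.9],[0,0,0,0,0,0,0.9],[0,0,0,0,0,0,0.9],[0,0,0,0,0,0,0.9],[0,0,0,0,0,0,0.9]]

```text
time: 13.05
tool_pos: [0.454, 0.3006, 0.1661]
tool_rot: [180.0, -0.0, -8.0]
force: [0.6, -0.3, -0.6]
opening: 0.672
gripper_force: 43.0
```

Request:
step_arm:
  deltas:
    - [[0,0,0.3,0,0,0,0.9],[0,0,0.5,0,0,0,0.9],[0,0,0.4,0,0,0,0.9],[0,0,0.2,0,0,0,0.9],[0,0,0.1,0,0,0,0.9],[0,0,0.06,0,0,0,0.9],[0,0,0.03,0,0,0,0.9],[0,0,0.01,0,0,0,0.9],[0,0,0,0,0,0,0.9]]

```text
time: 13.95
tool_pos: [0.4537, 0.3018, 0.0466]
tool_rot: [-180.0, -0.0, -7.9]
force: [0.7, -0.0, -0.3]
opening: 0.67
gripper_force: 43.0
```

Request:
step_arm:
  deltas:
    - [[0,0,0,0,0,0,0],[0,0,0,0,0,0,-1],[0,0,0,0,0,0,-1],[0,0,0,0,0,0,-1],[0,0,0,0,0,0,-1],[0,0,0,0,0,0,-1],[0,0,-0.3,0,0,0,-1],[0,0,-0.5,0,0,0,-1],[0,0,-0.5,0,0,0,-1],[0,0,-0.4,0,0,0,-1]]

```text
time: 14.95
tool_pos: [0.4536, 0.3016, 0.1754]
tool_rot: [-180.0, -0.0, -7.9]
force: [0.3, 0.5, -0.4]
opening: 1.0
gripper_force: 0.0
```

```bash
python3 - <<'E'
from h import *
st();plan(.555,.009,.165);print(tins())
E
```

```text
14.95 [0.4536 0.3016 0.1754] [-1.7997e+02 -3.0000e-02 -7.9300e+00] [ 0.27  0.48 -0.38] 1.0 0.0
rot [-0.001 -0.001  0.002] shift [1.882 3.675 0.138] rows>= 7 / 1
[[ 0.4244 -0.0033  0.056   0.08  ]
 [ 0.5563  0.0086  0.0562  0.08  ]
 [ 0.5549  0.3045  0.0578  0.0855]]
```

Request:
step_arm:
  deltas:
    - [[0.15,0.3,0,0,0,0,-1],[0.29,0.56,0,0,0,0,-1],[0.29,0.56,0,0,0,0,-1],[0.29,0.56,0,0,0,0,-1],[0.29,0.56,0,0,0,0,-1],[0.29,0.56,0,0,0,0,-1],[0.28,0.58,0.1,0,0,0,-1],[0,0,0,0,0,0,-1],[0,0,0,0,0,0,-1],[0,0,0,0,0,0,-1]]

```text
time: 16.0
tool_pos: [0.5547, 0.01, 0.1658]
tool_rot: [-180.0, 0.0, -7.9]
force: [0.3, 1.0, 0.2]
opening: 0.999
gripper_force: 0.0
```

```bash
python3 - <<'E'
from h import *
st();plan(.5557,.009,.038);b,D=r.capture("top");print(tins(D,b));cv2.imwrite('pics/top3.png',b)
w,_=r.capture("wrist");cv2.imwrite('pics/w3.png',w)
E
```

```text
16.0 [0.5547 0.01   0.1658] [-1.7997e+02  4.0000e-02 -7.8500e+00] [0.27 1.02 0.23] 0.999 0.0
rot [-0.001  0.001  0.005] shift [0.015 0.012 1.704] rows>= 3 / 1
[[0.454  0.3024 0.0577 0.0855]
 [0.5541 0.3039 0.0573 0.0855]]
```

View pics/top3.png

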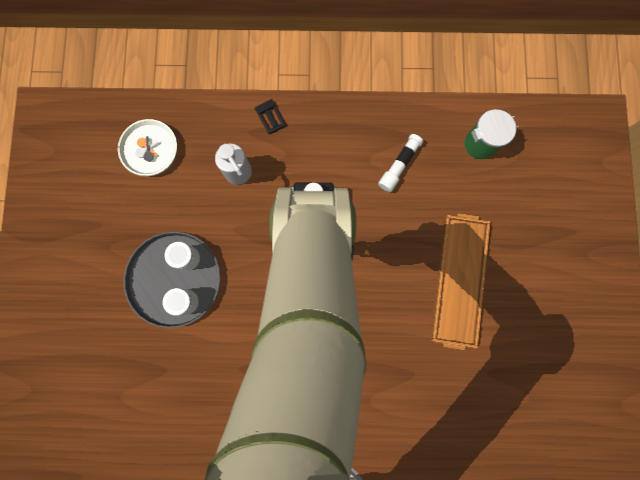

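Both empties stand in the pan at (178,255) and (176,302). The arm now covers the other two tins and part of the camera.

View pics/w3.png

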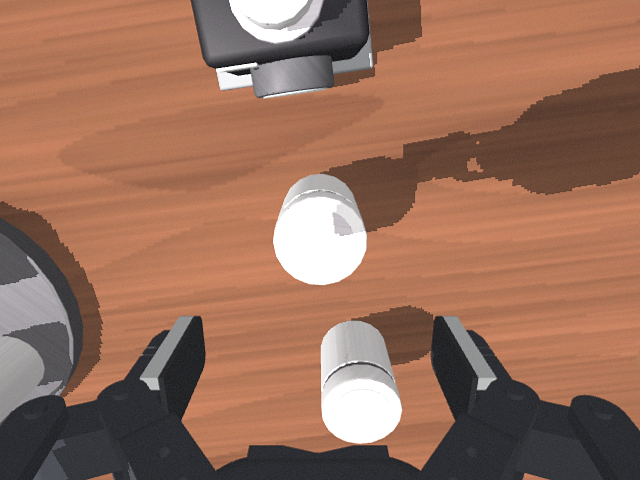

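The wrist view shows the target lid at (320,240), midway between the fingers, and the last tin at (361,407). The camera is ahead at (290,60).

Request:
step_arm:
  deltas:
    - [[0.01,0.01,0.4,0,0,0,-1],[0,0,0.4,0,0,0,-1],[0,0,0.4,0,0,0,-1],[0,0,0.3,0,0,0,-1],[0,0,0.17,0,0,0,-1],[0,0,0.02,0,0,0,-1],[0,0,0,0,0,0,-1],[0,0,0,0,0,0,-1]]

```text
time: 16.9
tool_pos: [0.5563, 0.0083, 0.0403]
tool_rot: [-180.0, -0.1, -7.9]
force: [1.3, -0.3, -0.3]
opening: 0.995
gripper_force: 0.0
```

Request:
step_arm:
  deltas:
    - [[0,0,0,0,0,0,0.9],[0,0,0,0,0,0,0.9],[0,0,0,0,0,0,0.9],[0,0,0,0,0,0,0.9],[0,0,0,0,0,0,0.9],[0,0,0,0,0,0,0.9],[0,0,0,0,0,0,0.9]]

```text
time: 17.6
tool_pos: [0.5562, 0.0082, 0.0402]
tool_rot: [-180.0, -0.1, -7.9]
force: [-1.0, 1.2, 7.9]
opening: 0.67
gripper_force: 41.1
```

Request:
step_arm:
  deltas:
    - [[0,0,-0.2,0,0,0,0.9],[0,0,-0.4,0,0,0,0.9],[0,0,-0.5,0,0,0,0.9],[0,0,-0.4,0,0,0,0.9],[0,0,-0.2,0,0,0,0.9],[0,0,0,0,0,0,0.9],[0,0,0,0,0,0,0.9],[0,0,0,0,0,0,0.9],[0,0,0,0,0,0,0.9]]

```text
time: 18.5
tool_pos: [0.555, 0.0079, 0.1655]
tool_rot: [180.0, 0.1, -7.9]
force: [-0.3, 0.2, -2.9]
opening: 0.67
gripper_force: 43.6
```

```bash
python3 - <<'E'
from h import *
st();weigh();plan(.5035,.3866,.165);plan(.56,-.332,.165)
E
```

```text
18.5 [0.555  0.0079 0.1655] [ 1.7996e+02  1.2000e-01 -7.9200e+00] [-0.35  0.18 -2.9 ] 0.67 43.6
F mean [ 0.02 -0.22 -2.7 ] sd [0.38 0.39 0.52] effort [ 0.000e+00 -6.160e+01  3.250e+00 -1.859e+01  1.000e-02  0.000e+00
  0.000e+00]
rot [0.    0.    0.003] shift [-1.392 -4.902  0.023] rows>= 8 / 1
rot [0.    0.    0.003] shift [0.687 4.482 0.023] rows>= 7 / 1
```

Request:
step_arm:
  deltas:
    - [[0.05,0.3,0,0,0,0,0.9],[0.09,0.6,0,0,0,0,0.9],[0.09,0.6,0,0,0,0,0.9],[0.09,0.6,0,0,0,0,0.9],[0.09,0.6,0,0,0,0,0.9],[0.09,0.6,0,0,0,0,0.9],[0.09,0.6,0,0,0,0,0.9],[0.1,0.58,0,0,0,0,0.9],[0,0,0,0,0,0,0.9],[0,0,0,0,0,0,0.9]]

```text
time: 20.0
tool_pos: [0.56, -0.3333, 0.1664]
tool_rot: [180.0, 0.0, -8.1]
force: [-0.5, 0.5, -3.0]
opening: 0.667
gripper_force: 44.0
```

```bash
python3 - <<'E'
from h import *
st();plan(.56,-.332,.047);w,_=r.capture("wrist");cv2.imwrite('pics/w4.png',w);print(tins())
E
```

```text
20.0 [ 0.56   -0.3333  0.1664] [ 1.80e+02  3.00e-02 -8.08e+00] [-0.46  0.49 -2.96] 0.667 44.0
rot [ 0.     0.001 -0.003] shift [-0.002 -0.017  1.592] rows>= 3 / 1
[[ 0.4256 -0.0036  0.0574  0.08  ]
 [ 0.454   0.3024  0.0577  0.0855]
 [ 0.5541  0.3039  0.0573  0.0855]]
```

View pics/w4.png

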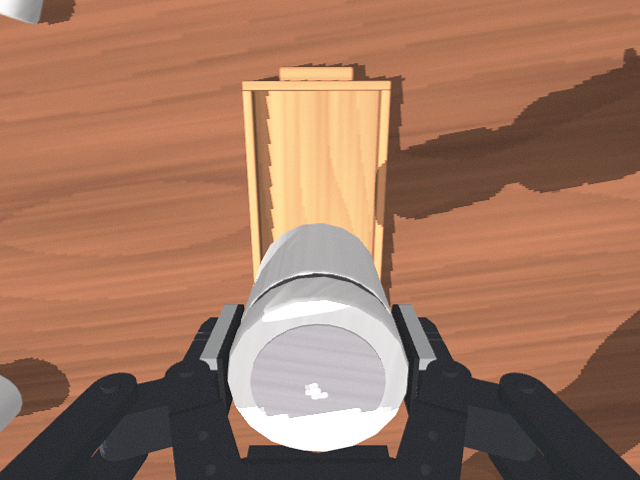

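Tray edges at columns 244–391 centre on the held tin (column 318), so it is aligned; lower.

Request:
step_arm:
  deltas:
    - [[0,-0.01,0.3,0,0,0,0.9],[0,0,0.5,0,0,0,0.9],[0,0,0.4,0,0,0,0.9],[0,0,0.2,0,0,0,0.9],[0,0,0.1,0,0,0,0.9],[0,0,0.06,0,0,0,0.9],[0,0,0.03,0,0,0,0.9],[0,0,0,0,0,0,0.9],[0,0,0,0,0,0,0.9]]

```text
time: 21.0
tool_pos: [0.5613, -0.3314, 0.0485]
tool_rot: [180.0, -0.1, -7.9]
force: [0.1, -0.3, -2.1]
opening: 0.667
gripper_force: 44.0
```

Request:
step_arm:
  deltas:
    - [[0,0,0,0,0,0,0],[0,0,0,0,0,0,-1],[0,0,0,0,0,0,-1],[0,0,0,0,0,0,-1],[0,0,0,0,0,0,-1],[0,0,0,0,0,0,-1],[0,0,-0.3,0,0,0,-1],[0,0,-0.5,0,0,0,-1],[0,0,-0.5,0,0,0,-1],[0,0,-0.4,0,0,0,-1]]

```text
time: 22.0
tool_pos: [0.561, -0.3314, 0.177]
tool_rot: [180.0, -0.1, -7.9]
force: [0.9, -0.8, -0.1]
opening: 1.003
gripper_force: 0.0
```

```bash
python3 - <<'E'
from h import *
st();plan(.4256,-.0036,.17)
E
```

```text
22.0 [ 0.561  -0.3314  0.177 ] [ 1.7997e+02 -6.0000e-02 -7.9200e+00] [ 0.89 -0.78 -0.13] 1.003 0.0
rot [ 0.001 -0.002  0.003] shift [-2.396 -4.077  0.094] rows>= 8 / 1
```

Request:
step_arm:
  deltas:
    - [[-0.3,-0.51,0,0,0,0,-1],[-0.3,-0.51,0,0,0,0,-1],[-0.3,-0.51,0,0,0,0,-1],[-0.3,-0.51,0,0,0,0,-1],[-0.3,-0.51,0,0,0,0,-1],[-0.3,-0.51,0,0,0,0,-1],[-0.3,-0.51,0,0,0,0,-1],[-0.26,-0.51,0.1,0,0,0,-1],[0,0,0,0,0,0,-1],[0,0,0,0,0,0,-1]]

```text
time: 23.0
tool_pos: [0.4276, -0.0028, 0.1676]
tool_rot: [-180.0, -0.0, -7.8]
force: [-0.7, -1.0, -0.2]
opening: 1.002
gripper_force: 0.0
```

```bash
python3 - <<'E'
from h import *
st();plan(.4256,-.0036,.038);w,D=r.capture("wrist")
P=cloud("wrist",D);m=((P[...,2]>.07)&(P[...,2]<.09)&(D>0)&(D<.3)&(w.min(-1)>150)).astype(np.uint8)
for c in cv2.findContours(m,0,1)[0]:
    if cv2.contourArea(c)>500:uv,R=cv2.minEnclosingCircle(c);print(uv,R,ray("wrist",uv,.08))
cv2.imwrite('pics/w5.png',w);print(tins())
E
```

```text
23.0 [ 0.4276 -0.0028  0.1676] [-180.     -0.     -7.75] [-0.74 -1.05 -0.17] 1.002 0.0
rot [-0.    -0.     0.009] shift [-0.025  0.014  1.728] rows>= 3 / 1
(318.784423828125, 244.34292602539062) 46.276798248291016 [ 0.42730838 -0.00513741  0.08      ]
[[ 0.454   0.3024  0.0577  0.0858]
 [ 0.5605 -0.3308  0.061   0.0854]
 [ 0.5541  0.3039  0.0573  0.0853]]
```

Tin 4 is beneath and unmoved; the third stands in the tray.

Request:
step_arm:
  deltas:
    - [[-0.01,0.02,0.4,0,0,0,-1],[0,0,0.4,0,0,0,-1],[0,0,0.4,0,0,0,-1],[0,0,0.3,0,0,0,-1],[0,0,0.18,0,0,0,-1],[0,0,0.02,0,0,0,-1],[0,0,0,0,0,0,-1],[0,0,0,0,0,0,-1]]

```text
time: 23.9
tool_pos: [0.4286, -0.0057, 0.0422]
tool_rot: [180.0, 0.0, -8.0]
force: [0.7, 0.2, -0.3]
opening: 0.998
gripper_force: 0.0
```

Request:
step_arm:
  deltas:
    - [[0,0,0,0,0,0,0.9],[0,0,0,0,0,0,0.9],[0,0,0,0,0,0,0.9],[0,0,0,0,0,0,0.9],[0,0,0,0,0,0,0.9],[0,0,0,0,0,0,0.9],[0,0,0,0,0,0,0.9]]

```text
time: 24.6
tool_pos: [0.4283, -0.0051, 0.0424]
tool_rot: [-180.0, 0.0, -7.9]
force: [-0.7, 0.3, 10.9]
opening: 0.673
gripper_force: 40.5
```

Request:
step_arm:
  deltas:
    - [[0,0,-0.2,0,0,0,0.9],[0,0,-0.4,0,0,0,0.9],[0,0,-0.5,0,0,0,0.9],[0,0,-0.4,0,0,0,0.9],[0,0,-0.2,0,0,0,0.9],[0,0,0,0,0,0,0.9],[0,0,0,0,0,0,0.9],[0,0,0,0,0,0,0.9],[0,0,0,0,0,0,0.9]]

```text
time: 25.5
tool_pos: [0.4276, -0.0051, 0.1682]
tool_rot: [179.9, 0.2, -7.9]
force: [0.0, 1.2, -0.8]
opening: 0.673
gripper_force: 42.9
```

```bash
python3 - <<'E'
from h import *
st();weigh();plan(.5035,.3866,.165);plan(.45,-.317,.165)
E
```

```text
25.5 [ 0.4276 -0.0051  0.1682] [179.95   0.25  -7.92] [ 0.05  1.15 -0.78] 0.673 42.9
F mean [ 0.09  0.23 -0.56] sd [0.54 0.6  0.48] effort [-0.000e+00 -4.594e+01  2.360e+00 -1.430e+01  1.000e-02  2.000e-02
  0.000e+00]
rot [0.001 0.005 0.003] shift [ 0.269 -5.312  0.054] rows>= 8 / 1
rot [0.001 0.005 0.003] shift [0.868 4.078 0.054] rows>= 7 / 1
```

Request:
step_arm:
  deltas:
    - [[0.02,-0.3,0,0,0,0,0.9],[0.03,-0.6,0,0,0,0,0.9],[0.03,-0.6,0,0,0,0,0.9],[0.03,-0.6,0,0,0,0,0.9],[0.03,-0.6,0,0,0,0,0.9],[0.03,-0.6,0,0,0,0,0.9],[0.03,-0.6,0,0,0,0,0.9],[0.03,-0.6,0,0,0,0,0.9],[0.03,-0.6,0,0,0,0,0.9],[0.01,-0.21,0,0,0,0,0.9]]

```text
time: 27.0
tool_pos: [0.5025, 0.3923, 0.1685]
tool_rot: [-179.9, 0.1, -7.6]
force: [-1.1, -0.8, -1.2]
opening: 0.671
gripper_force: 43.0
```

Request:
step_arm:
  deltas:
    - [[0,0,0,0,0,0,0.9],[0,0,0,0,0,0,0.9],[0,0,0,0,0,0,0.9],[0,0,0,0,0,0,0.9]]

```text
time: 27.4
tool_pos: [0.5032, 0.3849, 0.1691]
tool_rot: [180.0, 0.1, -8.0]
force: [-0.5, -0.8, -1.1]
opening: 0.666
gripper_force: 43.0
```

```bash
python3 - <<'E'
from h import *
st();plan(.5035,.3866,.0485);print(tins())
E
```

```text
27.4 [0.5032 0.3849 0.1691] [ 1.7995e+02  1.5000e-01 -8.0300e+00] [-0.5  -0.82 -1.14] 0.666 43.0
rot [ 0.002  0.005 -0.001] shift [ 0.    -0.023  1.608] rows>= 3 / 1
[[ 0.454   0.3024  0.0577  0.0854]
 [ 0.56   -0.3307  0.061   0.0853]
 [ 0.555   0.3043  0.0575  0.0854]]
```

Request:
step_arm:
  deltas:
    - [[0,-0.02,0.3,0,0,0,0.9],[0,0,0.5,0,0,0,0.9],[0,0,0.4,0,0,0,0.9],[0,0,0.2,0,0,0,0.9],[0,0,0.1,0,0,0,0.9],[0,0,0.06,0,0,0,0.9],[0,0,0.04,0,0,0,0.9],[0,0,0,0,0,0,0.9],[0,0,0,0,0,0,0.9]]

```text
time: 28.35
tool_pos: [0.5033, 0.3884, 0.0497]
tool_rot: [-180.0, 0.1, -7.9]
force: [0.2, -0.9, -0.4]
opening: 0.668
gripper_force: 43.0
```

Request:
step_arm:
  deltas:
    - [[0,0,0,0,0,0,0],[0,0,0,0,0,0,-1],[0,0,0,0,0,0,-1],[0,0,0,0,0,0,-1],[0,0,0,0,0,0,-1],[0,0,0,0,0,0,-1],[0,0,-0.3,0,0,0,-1],[0,0,-0.5,0,0,0,-1],[0,0,-0.5,0,0,0,-1],[0,0,-0.5,0,0,0,-1]]

```text
time: 29.35
tool_pos: [0.5031, 0.3878, 0.1851]
tool_rot: [180.0, 0.2, -7.9]
force: [-0.3, 0.3, 0.7]
opening: 1.0
gripper_force: 0.0
```

```bash
python3 - <<'E'
from h import *
st();plan(.60,.012,.18)
E
```

```text
29.35 [0.5031 0.3878 0.1851] [ 1.7995e+02  1.6000e-01 -7.9300e+00] [-0.3   0.27  0.65] 1.0 0.0
rot [0.002 0.006 0.003] shift [1.977 4.782 0.069] rows>= 8 / 1
```

Request:
step_arm:
  deltas:
    - [[0.12,0.3,0,0,0,0,1],[0.23,0.56,0,0,0,0,1],[0.23,0.56,0,0,0,0,1],[0.23,0.56,0,0,0,0,1],[0.23,0.56,0,0,0,0,1],[0.23,0.56,0,0,0,0,1],[0.23,0.56,0,0,0,0,1],[0.23,0.56,0,0,0,0,1],[0.23,0.56,0,0,0,0,1],[0,0,0,0,0,0,1]]

```text
time: 30.35
tool_pos: [0.6005, 0.0046, 0.184]
tool_rot: [179.8, 0.0, -8.5]
force: [0.1, 0.4, -0.1]
opening: -0.003
gripper_force: 0.0
```

Request:
step_arm:
  deltas:
    - [[0,0,0,0,0,0,1],[0,0,0,0,0,0,1],[0,0,0,0,0,0,1],[0,0,0,0,0,0,1]]

```text
time: 30.75
tool_pos: [0.5993, 0.0142, 0.1836]
tool_rot: [180.0, 0.2, -7.8]
force: [-0.2, -0.7, -1.0]
opening: 0.0
gripper_force: 0.0
```

```bash
python3 - <<'E'
from h import *
st();w,D=r.capture("wrist");P=cloud("wrist",D)
m=((P[...,2]>.105)&(P[...,2]<.12)&(D>0)&(w.min(-1)>120)).astype(np.uint8)
for c in cv2.findContours(m,0,1)[0]:
    if cv2.contourArea(c)>300:
        uv,R=cv2.minEnclosingCircle(c);q=ray("wrist",uv,.113);print(uv,R,q,np.linalg.norm(ray("wrist",(uv[0]+R,uv[1]),.113)-q))
cv2.imwrite('pics/w6.png',w);b,d=r.capture("top");print(tins(d,b));cv2.imwrite('pics/top6.png',b);plan(.69,.012,.13)
E
```

```text
30.75 [0.5993 0.0142 0.1836] [ 1.80e+02  1.60e-01 -7.79e+00] [-0.16 -0.67 -1.  ] 0.0 0.0
(295.5, 82.0) 42.500099182128906 [0.69140182 0.01183311 0.113     ] 0.021204671429900346
[[0.4539 0.3028 0.0572 0.0856]
 [0.4997 0.3896 0.0571 0.0855]
 [0.5541 0.3039 0.0573 0.0855]]
rot [0.    0.005 0.006] shift [ 1.2   -0.145  0.715] rows>= 3 / 1
```

View pics/w6.png

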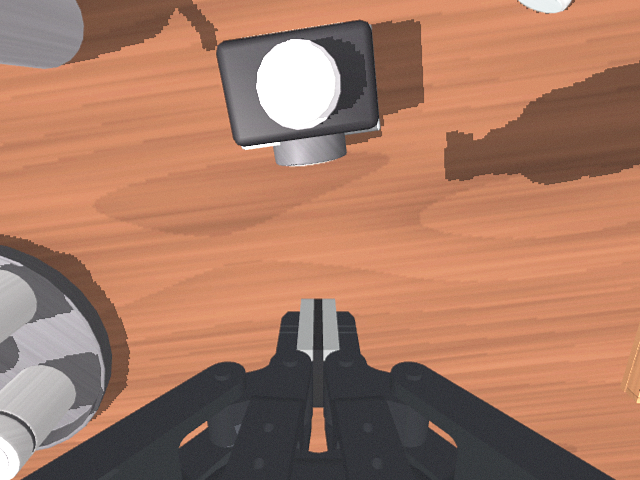

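View pics/top6.png

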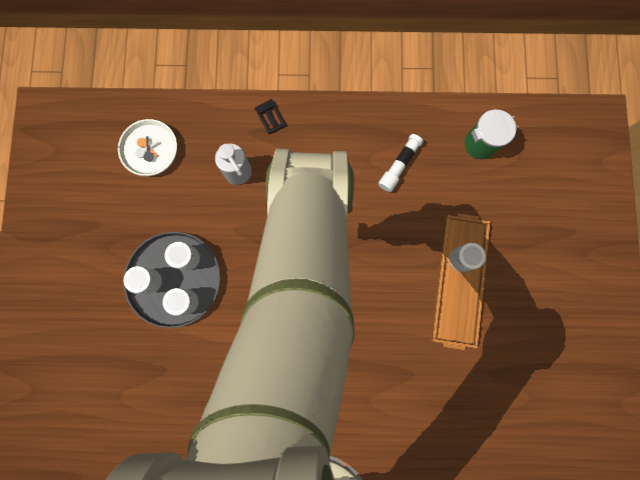

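Three empties stand in the pan at (178,255), (137,280) and (176,302), and the full tin in the tray at (470,257). The wrist view puts the plunger at (297,84), i.e. (0.691, 0.012), matching the top view. Now over the plunger.

Request:
step_arm:
  deltas:
    - [[0.3,-0.04,0,0,0,0,1],[0.3,-0.04,0,0,0,0,1],[0.3,-0.04,0.1,0,0,0,1],[0.31,-0.03,0.25,0,0,0,1],[0,0,0.3,0,0,0,1],[0,0,0.2,0,0,0,1],[0,0,0,0,0,0,1],[0,0,0,0,0,0,1],[0,0,0,0,0,0,1],[0,0,0,0,0,0,1]]

```text
time: 31.85
tool_pos: [0.6912, 0.0114, 0.1209]
tool_rot: [-180.0, 0.0, -7.9]
force: [-0.2, 0.7, -0.4]
opening: -0.002
gripper_force: 0.0
```

```bash
python3 - <<'E'
from h import *
for i in range(3): st();r.capture("wrist")
plan(.691,.012,.114);plan(.691,.012,.107)
E
```

```text
31.85 [0.6912 0.0114 0.1209] [-1.7999e+02  5.0000e-02 -7.9100e+00] [-0.17  0.68 -0.35] -0.002 0.0
31.9 [0.6911 0.0114 0.1208] [-1.80e+02  6.00e-02 -7.92e+00] [ 0.09  0.44 -0.64] -0.002 0.0
31.95 [0.691  0.0114 0.1206] [-1.80e+02  7.00e-02 -7.91e+00] [0.04 0.05 1.39] -0.002 0.0
rot [0.    0.003 0.003] shift [-0.    -0.008  0.085] rows>= 1 / 1
rot [0.    0.003 0.003] shift [-0.    -0.008  0.179] rows>= 1 / 1
```

Request:
step_arm:
  deltas:
    - [[0,0,0.04,0,0,0,1],[0,0,0.04,0,0,0,1],[0,0,0.04,0,0,0,1],[0,0,0.02,0,0,0,1],[0,0,0,0,0,0,1],[0,0,0,0,0,0,1],[0,0,0,0,0,0,1]]

```text
time: 32.7
tool_pos: [0.6907, 0.0114, 0.1092]
tool_rot: [180.0, 0.1, -7.9]
force: [-0.2, -0.2, 2.4]
opening: -0.001
gripper_force: 1.1
```

```bash
python3 - <<'E'
from h import *
weigh(6);st()
E
```

```text
F mean [-0.29 -0.17  2.21] sd [0.21 0.43 0.32] effort [ 1.300e-01 -7.645e+01  5.100e+00 -1.908e+01  4.000e-02 -2.000e-02
 -0.000e+00]
33.0 [0.6907 0.0114 0.1092] [ 1.7998e+02  1.4000e-01 -7.9200e+00] [-0.2   0.03  2.09] 0.004 1.1
```

Request:
step_arm:
  deltas:
    - [[0,0,0.02,0,0,0,1],[0,0,0.01,0,0,0,1],[0,0,0,0,0,0,1],[0,0,0,0,0,0,1],[0,0,0,0,0,0,1]]

```text
time: 33.5
tool_pos: [0.6907, 0.0114, 0.1072]
tool_rot: [180.0, 0.1, -7.9]
force: [-1.9, -0.2, 5.4]
opening: -0.002
gripper_force: 2.8
```

```bash
python3 - <<'E'
from h import *
weigh(6);st()
E
```

```text
F mean [-1.31  0.06  5.72] sd [0.34 0.53 0.35] effort [ 1.900e-01 -7.437e+01  4.990e+00 -1.870e+01  5.000e-02 -3.400e-01
 -0.000e+00]
33.8 [0.6908 0.0114 0.1072] [ 1.7999e+02  1.3000e-01 -7.9200e+00] [-1.73 -0.37  5.15] 0.001 2.8
```

Request:
step_arm:
  deltas:
    - [[0,0,0,0,0,0,1],[0,0,0,0,0,0,1],[0,0,0,0,0,0,1],[0,0,0,0,0,0,1],[0,0,0,0,0,0,1],[0,0,0,0,0,0,1],[0,0,0,0,0,0,1],[0,0,0,0,0,0,1],[0,0,0,0,0,0,1],[0,0,0,0,0,0,1]]

```text
time: 34.8
tool_pos: [0.6908, 0.0114, 0.1072]
tool_rot: [180.0, 0.1, -7.9]
force: [-0.5, -0.5, 5.3]
opening: -0.002
gripper_force: 2.8
```

Request:
step_arm:
  deltas:
    - [[0,0,0,0,0,0,1],[0,0,0,0,0,0,1],[0,0,0,0,0,0,1],[0,0,0.03,0,0,0,1],[0,0,0.03,0,0,0,1],[0,0,0.03,0,0,0,1],[0,0,0.02,0,0,0,1],[0,0,0,0,0,0,1],[0,0,0,0,0,0,1],[0,0,0,0,0,0,1]]

```text
time: 35.8
tool_pos: [0.6908, 0.0113, 0.1008]
tool_rot: [-180.0, 0.1, -7.9]
force: [-6.8, 0.2, 22.1]
opening: -0.0
gripper_force: 10.8
```

```bash
python3 - <<'E'
from h import *
weigh(5);st()
E
```

```text
F mean [-6.04  0.48 21.44] sd [0.63 0.49 0.65] effort [ 4.200e-01 -6.479e+01  4.420e+00 -1.760e+01  3.000e-02 -2.010e+00
 -0.000e+00]
36.05 [0.6909 0.0114 0.1009] [-1.7998e+02  9.0000e-02 -7.9300e+00] [-6.35  0.91 21.98] -0.002 10.8
```

Fully down: 21 N against the end stop, 12 mm of travel. Release straight up and retreat.

Request:
step_arm:
  deltas:
    - [[0,0,-0.05,0,0,0,1],[0,0,-0.1,0,0,0,1],[0,0,-0.2,0,0,0,1],[0,0,-0.4,0,0,0,1],[0,0,-0.5,0,0,0,1],[-0.4,0,-0.2,0,0,0,1],[-0.5,0,0,0,0,0,1],[-0.5,0,0,0,0,0,1],[-0.3,0,0,0,0,0,1],[0,0,0,0,0,0,1]]

```text
time: 37.05
tool_pos: [0.5615, 0.0293, 0.2083]
tool_rot: [180.0, 0.3, -7.9]
force: [0.1, 1.0, -0.4]
opening: 0.001
gripper_force: 0.0
```

Request:
step_arm:
  deltas:
    - [[0,0,0,0,0,0,1],[0,0,0,0,0,0,1],[0,0,0,0,0,0,1],[0,0,0,0,0,0,1],[0,0,0,0,0,0,1]]

```text
time: 37.55
tool_pos: [0.565, 0.0288, 0.2074]
tool_rot: [180.0, 0.2, -7.9]
force: [0.2, 1.0, -0.6]
opening: -0.002
gripper_force: 0.0
```

```bash
python3 - <<'E'
from h import *
st();a,_=r.capture("scene");cv2.imwrite('pics/scene7.png',a);b,d=r.capture("top");print(tins(d,b))
w,D=r.capture("wrist");P=cloud("wrist",D)
m=(P[...,2]>.09)&(P[...,2]<.13)&(abs(P[...,0]-.691)<.015)&(abs(P[...,1]-.012)<.015);print('plunger z',np.median(P[m][:,2]) if m.any() else None)
P=cloud("top",d);m=(P[...,2]>.07)&(abs(P[...,0]-.56)<.015)&(abs(P[...,1]+.331)<.015);print('tray tin z',np.median(P[m][:,2]))
E
```

```text
37.55 [0.565  0.0288 0.2074] [ 1.7997e+02  1.6000e-01 -7.9300e+00] [ 0.21  1.   -0.62] -0.002 0.0
[[0.4539 0.3028 0.0572 0.0855]
 [0.4997 0.3896 0.0571 0.0857]
 [0.5541 0.3039 0.0573 0.0857]]
plunger z 0.11369539657837542
tray tin z 0.08605335630676603
```

View pics/scene7.png

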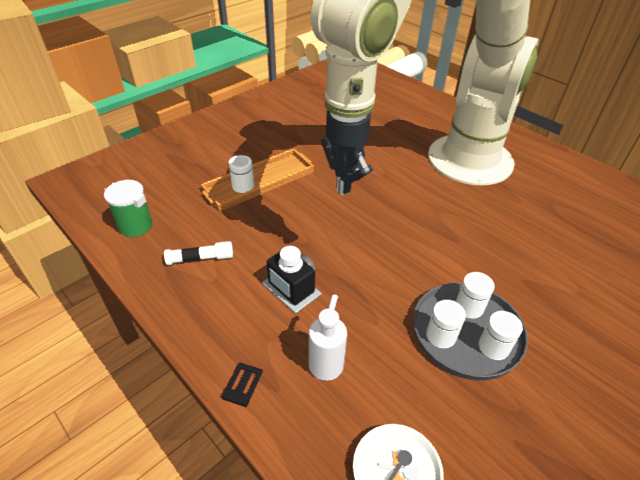

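The final view shows three tins upright in the pan around (470,325) and one in the tray at (241,175). The plunger at (290,258) is back up, and the dispenser and flashlight are untouched.

```bash
python3 -c "
from plant import r
print(r.close_job())"
```

```text
the job is handed in; nothing more can be done
None
```

I sorted all four tins (one full in the oak tray, three empty in the steel pan), took the record photo with a hold of over a second at the halfway stop, and handed in the job at about 38 s.

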